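# Unlock the dust filter ring with the pin spanner

## Task

Open up the workshop's dust filter: pick up the pin spanner whose prongs fit the lock ring on the grey canister (the wider of the two), set both prongs right down into the ring's two holes, and only then turn the ring with it anticlockwise, seen from above, until the ring's tab meets the stop. Leave the spanner standing in the holes, fully down, and let go of it. Leave the narrower spanner where it is.

Things in the scene. Friction and masses are not known exactly. Their poses are not given: they have to be found in the camera images.
- wide_spanner: The wider pin spanner, prongs down astride a fixed wood block. Steel plate 112 x 26 x 6 mm; two domed prongs 12 mm thick, 20 mm long, 88 mm apart; upright black grip on top, 56 long, 20 thick, 50 high, to pinch across the 20. Origin: centre of the plate's underside (grip 6 to 56 mm above). x through both prongs, along the grip; y across it; z up; half-turn symmetric. 0.2-0.35 kg.
- narrow_spanner: The narrower pin spanner, prongs down astride a fixed wood block. Steel plate 80 x 26 x 6 mm; two domed prongs 12 mm thick, 20 mm long, 56 mm apart; upright black grip on top, 56 long, 20 thick, 50 high, to pinch across the 20. Origin: centre of the plate's underside (grip 6 to 56 mm above). x through both prongs, along the grip; y across it; z up; half-turn symmetric. Does not fit.
- ring_top (a point): Centre of the lock ring's flat top, 128 mm up, turning with it. Aluminium disc 148 mm wide, 24 thick, on a fixed grey canister 196 mm wide. Two round holes 25 mm wide, 24 deep, at 44 mm each way along x; z up. Rim tab towards +y, between two steel stop lugs on the canister. Spanner home: plate on this face, origins meet. 6 mm play round each prong: the ring may follow only after up to 0.3 rad of turn.
- lock_ring (a joint): Angle of the lock ring (rad): 0 locked, grows anticlockwise seen from above, hard stop (fully unlocked) at 1.0. Starts between 0 and 0.25. Stays where it is left; turning it takes about 0.25 N m.
Mind the look-alikes: they are no part of the job. What is shaped like the wide_spanner but green or purple is not meant.

How it is judged (in metres and radians):
On the way, in this order (a step that is already met when the one before it is completed fails the run):
1. both prongs of the wider spanner are down in the ring's holes, the ring not yet turned (under 0.5 rad) (z of wide_spanner in the frame of ring_top below 0.008 m and horizontal distance between wide_spanner and ring_top below 0.014 m and angle between the x axis of wide_spanner and the x axis of ring_top, either way round below 0.3 rad and angle between wide_spanner's own z axis and vertical below 0.2 rad and value of joint lock_ring below 0.5 rad), for 0.1 s.
2. the ring is turned anticlockwise to its stop (over 0.8 rad) with the prongs in (z of wide_spanner in the frame of ring_top below 0.01 m and horizontal distance between wide_spanner and ring_top below 0.014 m and angle between the x axis of wide_spanner and the x axis of ring_top, either way round below 0.3 rad and angle between wide_spanner's own z axis and vertical below 0.2 rad and value of joint lock_ring above 0.8 rad), for 0.2 s.
At the end, for the whole second after the job is handed in: The ring stands at its stop (joint over 0.8 of 1.0 rad) with the wider spanner standing still in it: plate within 6 mm of lying on the ring, within 14 mm of its centre, within 0.3 rad of the line of its holes, upright within 0.2 rad; the narrower spanner within 30 mm of where it was (z of wide_spanner in the frame of ring_top below 0.006 m and horizontal distance between wide_spanner and ring_top below 0.014 m and angle between the x axis of wide_spanner and the x axis of ring_top, either way round below 0.3 rad and angle between wide_spanner's own z axis and vertical below 0.2 rad and value of joint lock_ring above 0.8 rad and linear speed of wide_spanner below 0.02 m/s); the robot touches nothing.
It fails at once if the ring is turned (over 0.5 rad) without both prongs in its holes (value of joint lock_ring above 0.5 rad and not (z of wide_spanner in the frame of ring_top below 0.014 m and horizontal distance between wide_spanner and ring_top below 0.02 m and angle between the x axis of wide_spanner and the x axis of ring_top, either way round below 0.4 rad and angle between wide_spanner's own z axis and vertical below 0.2 rad)).
It fails at once if the narrower spanner is moved more than 30 mm (distance of narrow_spanner from where it was at the start of the episode above 0.03 m).
It also fails if it takes over 42 s, if anything falls off the work surface, if the arm or the gripper's body presses on something with over 40 N, if the wrist force passes 120 N, or if a joint passes its speed limit or range.

## Robot

A 6-joint arm with a two-finger parallel gripper is mounted at the origin on the work surface. World frame = base frame: x ahead of the robot, y to its left, z up, the work surface at z = 0. Lengths are in m, angles in degrees, forces in N, time in s.
With the tool pointing down it reaches from about 0.4 to 0.825 m from the base axis. Payload 7 kg.
Tool frame: the origin (TCP) lies on the centre line of the jaws, within the pads' length; the fingertips stand 19 mm ahead of it and the grasp point (between the pads) is the TCP; z points along the fingers, y is the line along which they close (so a half turn about z gives the same grasp; the last joint's range is limited). The gripper opens to 88 mm and grips with 3 to 60 N. Pads are 19 mm wide; open, the fingers measure 130 mm over their backs; the gripper's body (78 mm by 193 mm) begins 47 mm behind the grasp point.
Start: joints at [-50.3, 20.546, 0.682, 0, -70.136, -16.507], TCP at [0.266, -0.62, 0.246] pointing down, gripper open.
Joint ranges: [-176.03, 176.03], [-82.01, 121.73], [-58.28, 71.71], [-173.87, 95.51], [-174.79, -0.11], [-173.66, 173.66]. Speed limits (degrees/s): [136.94, 136.94, 172.46, 180, 180, 180].

## Interface

Orientations are given as [roll, pitch, yaw] about the fixed x, y, z axes, in that order (R = Rz(yaw) Ry(pitch) Rx(roll)).
In Python, from plant import get_state, capture, close_job gives the robot as it stands.
- The arm moves only by the tool apply_moves, never from a script. Its argument "targets" is a list of rows, each a list of 7 numbers: the opening, from 0 (shut) to 1 (fully open), then the shift along the tool's x, y, z normalised to -1 to 1, where 1 is 1000 mm, then the turn, a rotation vector about the tool's x, y, z normalised to -1 to 1, where 1 is 90 degrees. In form: [[claw, tx, ty, tz, ax, ay, az], ...]. A call has 1 to 20 rows; each row shifts and turns the commanded pose from where the row before left it, along the tool's axes as they then stand; what a row does not reach is not made up. A row lasts 1/12 s, in which the tool goes at most 41.7 mm and 7.16 degrees, less where a joint would pass 70% of its speed; a pose out of reach is approached as far as the arm can. A call with a number of a shift or a turn outside -1 to 1 is refused whole. A call with a gripper value outside its range is refused whole. The fingers move at their own pace and stop on an object; "newtons" is the grip in N (left out, the last holds). Time passes only in rows, so rows that do not move let the fingers close. It gives the time, the measured TCP pose, the force, the opening and the grip force at its end, in the units of the state.
- get_state(): the state, without advancing time (a new reading comes with each control period).
- capture(name): name is "side" or "top" or "wrist"; returns a dict with "frame" (384x512x3 uint8, red, green, blue), "range_z" (384x512 float32, m along the optical axis (not along the pixel's ray), 0 where there is no reading), "camera_matrix" (3x3 intrinsics, pixels), "T" (4x4, takes a point from camera to world coordinates). Camera axes: x right, y down, z forward; pixel columns grow to the right and rows downward; lengths in m; the calibration is good to about 2 mm. A picture is of the moment at which its call begins.
- close_job(): hands the job in; it is judged then, once.
The state is a dict: "time_s": time; "joints": joint angles; "qd": joint speeds; "joint_torque": joint torques, N m; "tcp_pos": TCP position; "eef_rot": TCP orientation; "contact_force": force on the tool from outside, world axes, zero at the start; "moment": the same for the moment, N m; "gripper_width": finger opening in m; "gripper_force": force on a finger pad.
Only numpy, scipy, OpenCV 4.12 (cv2) and the standard library are available. Lean on these libraries where they do the work, as an engineer would, in place of code of your own. Each camera call takes 0.05 s, during which the arm holds its last target. There are 200 camera calls.

## Working session

There is one attempt and no reset: what is moved stays moved. The work goes in short steps, Python scripts to look and compute and a tool call to move; the robot and the scene stay as the last step left them, time stands still between calls to the robot, and variables do not carry over. Pictures are saved under pics/ and viewed, at most 10 in all, crops included, and the job is handed in when it is done.

Besides the shell and the picture viewer there is one more tool, called after "Request:" as name([rows], argument=value, ...), one row to a line, values as JSON. apply_moves: Moves the arm, as the interface text tells. Scaled input: -1 to 1 covers 1000 mm each way for a shift and 90 degrees each way for a turn. Its arguments: {"type":"object","properties":{"targets":{"type":"array","items":{"type":"array","items":{"type":"number"}}},"newtons":{"type":"number"}},"required":["targets"]}

```bash
mkdir -p pics; python3 - <<'E'
from plant import *
import cv2,numpy as np
print(get_state())
for n in ["top","side"]:
    c=capture(n); np.savez(f"{n}0.npz",**c); cv2.imwrite(f"pics/{n}0.png",cv2.resize(c["frame"][:,:,::-1],(768,576))); print(n,c["camera_matrix"],c["T"])
E
```

```text
{'time_s': 0.0, 'joints': array([-5.03003024e+01,  2.05917300e+01,  6.32668948e-01, -1.89128855e-02,
       -7.01357942e+01, -1.65068621e+01]), 'qd': array([ 0.02439778,  0.09271914,  0.03817426, -0.0248646 , -0.0192295 ,
       -0.02374728]), 'joint_torque': array([ 1.02642527e-03, -5.82721782e+01,  2.93051291e+01,  6.99727848e+00,
        6.74785028e-03, -1.34798138e-04]), 'tcp_pos': array([ 0.26561899, -0.62003604,  0.24461474]), 'eef_rot': array([ 1.79904002e+02, -9.90725889e-03, -1.56813597e+02]), 'contact_force': array([ 0.87749117, -0.17615032, -0.18380828]), 'moment': array([ 0.02755151, -0.0075045 , -0.01034433]), 'gripper_force': 0.0, 'gripper_width': 0.08742169118728202}
top [[474.04025096   0.         256.3612421 ]
 [  0.         474.04025096 204.95330789]
 [  0.           0.           1.        ]] [[ 0.00956199 -0.99219217  0.12435142  0.40853339]
 [-0.99990862 -0.0106757  -0.0082929  -0.07670971]
 [ 0.00955569 -0.12426076 -0.99220358  1.07535092]
 [ 0.          0.          0.          1.        ]]
side [[448.87354625   0.         255.22813057]
 [  0.         448.87354625 194.38079198]
 [  0.           0.           1.        ]] [[-0.92264296 -0.2936726   0.24997274  0.25395489]
 [-0.38563861  0.69653301 -0.60508234  0.62075918]
 [ 0.00358184 -0.6546741  -0.75590277  1.01928033]
 [ 0.          0.          0.          1.        ]]
```

View pics/top0.png

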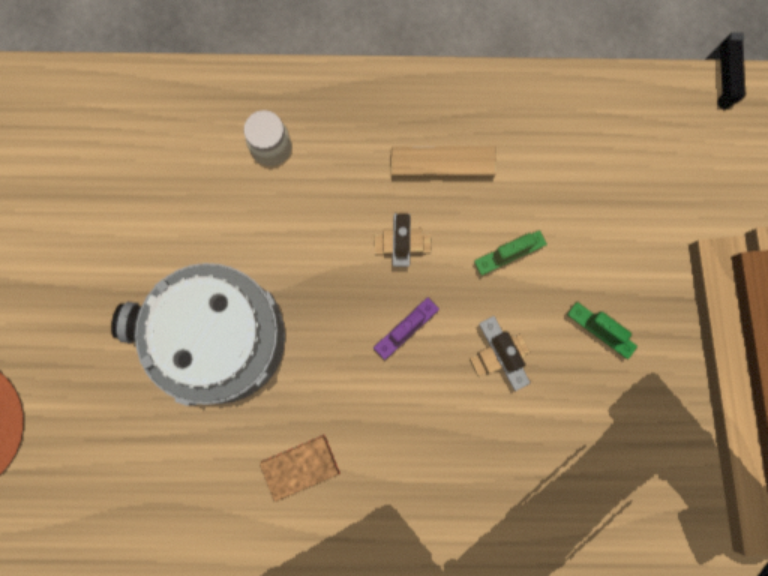

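View pics/side0.png

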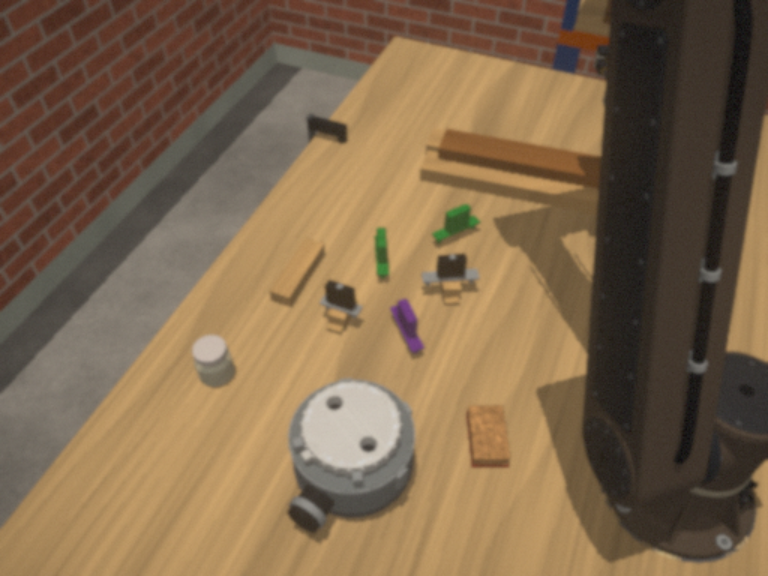

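The top view shows the wide spanner (long grey plate) at (505,353), the narrow one at (402,240) and the ring holes at (218,302) and (182,358), all in the enlarged 768-wide picture. The green and purple pieces are decoys.

```bash
cat >h.py <<'E'
import numpy as np,cv2
def cloud(c):
    K,T,d=c["camera_matrix"],c["T"],c["range_z"]
    v,u=np.mgrid[:d.shape[0],:d.shape[1]]
    P=np.stack([(u-K[0,2])/K[0,0]*d,(v-K[1,2])/K[1,1]*d,d],-1)
    return P@T[:3,:3].T+T[:3,3]
def ray(c,u,v,z):
    K,T=c["camera_matrix"],c["T"]
    r=T[:3,:3]@np.array([(u-K[0,2])/K[0,0],(v-K[1,2])/K[1,1],1]); o=T[:3,3]
    return o+r*(z-o[2])/r[2]
def blobs(m,amin=15):
    n,l,s,ce=cv2.connectedComponentsWithStats(m.astype(np.uint8))
    return [(s[i],ce[i],l==i) for i in range(1,n) if s[i][4]>=amin]
E
python3 - <<'E'
from h import *
c=dict(np.load("top0.npz")); P=cloud(c); hsv=cv2.cvtColor(c["frame"],cv2.COLOR_RGB2HSV)
v,u=np.mgrid[:384,:512]
def win(x,y,r): return (abs(u-x*2/3)<r)&(abs(v-y*2/3)<r)
# holes
m=(hsv[...,2]<110)&((u-137)**2+(v-221)**2<34**2)
hs=[]
for s,ce,_ in blobs(m): 
    p=ray(c,*ce,.128); hs.append(p); print("hole",s,ce,p)
w=(P[...,2]>.121)&(P[...,2]<.135)&((u-137)**2+(v-221)**2<60**2)
print("ring z",np.median(P[w],0),w.sum())
# spanner
for nm,x,y in(("wide",505,353),("narrow",402,240)):
    W=win(x,y,30); 
    g=W&(hsv[...,2]<70)&(P[...,2]>.03); q=P[g]; print(nm,"grip",g.sum(),np.percentile(q[:,2],[5,50,95]))
    pl=W&(hsv[...,1]<60)&(hsv[...,2]>90)
    for s,ce,l in blobs(pl): 
        z=np.median(P[l][:,2]); print(" plate",s,ce,z,ray(c,*ce,z))
    q=P[W]; z=q[:,2]; 
    top=W&(P[...,2]>np.percentile(q[:,2],99.5)-.008); r=cv2.minAreaRect(P[top][:,:2].astype(np.float32)*1000); print(" top",r,np.median(P[top],0),top.sum())
E
```

```text
hole [140 197  11  11  98] [145.13265306 201.71428571] [0.53142173 0.139151   0.128     ]
hole [116 234  12  11 105] [121.37142857 238.95238095] [0.45616021 0.1834576  0.128     ]
ring z [0.49436011 0.16140068 0.12735693] 4182
wide grip 247 [0.04830309 0.08792869 0.09203363]
 plate [320 211  33  49 337] [335.25222552 235.15133531] 0.03983931301977561 [ 0.47359359 -0.25858558  0.03983931]
 plate [338 231   6   6  33] [340.42424242 233.42424242] 0.0907239031398328 [ 0.47410057 -0.26047004  0.0907239 ]
 top ((431.95855712890625, -179.41156005859375), (54.73847198486328, 203.4437255859375), 27.9080753326416) [ 0.47295414 -0.2594697   0.08975356] 256
narrow grip 157 [0.05623872 0.08900951 0.09251905]
 plate [261 142  12  36 123] [265.21138211 166.45528455] 0.04018741571512208 [ 0.62476056 -0.10421803  0.04018742]
 plate [265 151   7   7  33] [268.         153.75757576] 0.09084766458909854 [ 0.64168514 -0.1085925   0.09084766]
 top ((538.114013671875, -99.36865997314453), (21.7673282623291, 262.1915283203125), 84.82718658447266) [ 0.63879725 -0.10838765  0.08999088] 229
```

```bash
python3 - <<'E'
from h import *
c=dict(np.load("top0.npz")); P=cloud(c); hsv=cv2.cvtColor(c["frame"],cv2.COLOR_RGB2HSV)
v,u=np.mgrid[:384,:512]; W=(abs(u-336)<30)&(abs(v-235)<30)
l=max(blobs(W&(hsv[...,1]<60)&(hsv[...,2]>90)),key=lambda b:b[0][4])[2]
q=np.array([ray(c,a,b,.04)[:2] for b,a in np.argwhere(l)]).astype(np.float32)*1000
r=cv2.minAreaRect(q); print("plate",r,cv2.boxPoints(r))
g=W&(hsv[...,2]<75)&(abs(P[...,2]-.09)<.004)
q=np.array([ray(c,a,b,.09)[:2] for b,a in np.argwhere(g)]).astype(np.float32)*1000
q=q[np.hypot(*(q-[474,-260]).T)<35]; r=cv2.minAreaRect(q);print("grip",r,cv2.boxPoints(r))
E
```

```text
plate ((473.9996643066406, -259.71551513671875), (110.95398712158203, 26.20519256591797), 28.20354652404785) [[ 418.91687 -274.38727]
 [ 431.30157 -297.4812 ]
 [ 529.08246 -245.04376]
 [ 516.69775 -221.94983]]
grip ((473.3827209472656, -259.3755798339844), (52.62648010253906, 16.93938446044922), 26.954545974731445) [[ 446.0888  -263.75333]
 [ 453.76715 -278.85254]
 [ 500.67664 -254.99783]
 [ 492.9983  -239.89862]]
```

Request:
apply_moves([
  [1,-0.0278,0.0207,0,0,0,0],
  [1,-0.0278,0.0207,0,0,0,0],
  [1,-0.0278,0.0207,0,0,0,0],
  [1,-0.0278,0.0207,0,0,0,0],
  [1,-0.0278,0.0207,0,0,0,0],
  [1,-0.0278,0.0207,0,0,0,0],
  [1,-0.0278,0.0207,0,0,0,0],
  [1,-0.0278,0.0207,0,0,0,0],
  [1,-0.0278,0.0207,0,0,0,0],
  [1,-0.0278,0.0207,0,0,0,0],
  [1,-0.0278,0.0207,0,0,0,0],
  [1,-0.0278,0.0207,0,0,0,0],
  [1,0,0,0.03,0,0,-0.0556],
  [1,0,0,0.03,0,0,0],
  [1,0,0,0,0,0,0],
  [1,0,0,0,0,0,0],
  [1,0,0,0,0,0,0],
])

```text
time_s: 1.52
tcp_pos: [0.4751, -0.2613, 0.1868]
eef_rot: [-179.9, 0.0, -151.8]
contact_force: [0.4, 0.3, 0.6]
gripper_width: 0.0876
gripper_force: 0.0
```

```bash
python3 - <<'E'
from plant import *
from h import *
s=get_state(); print(s["tcp_pos"],s["eef_rot"],s["joints"])
c=capture("wrist"); np.savez("w0.npz",**c); cv2.imwrite("pics/w0.png",c["frame"][:,:,::-1]); print(c["T"])
E
```

```text
[ 0.47509507 -0.26132415  0.18680291] [-1.79944943e+02  6.29854854e-04 -1.51832462e+02] [-8.06607435e+00  1.07888188e+01 -2.09781794e+01  5.18157272e-02
 -5.81999610e+01 -5.37936799e+01]
[[-4.72016964e-01  8.42874089e-01  2.58385866e-01  4.03972046e-01]
 [ 8.81589401e-01  4.51400019e-01  1.37978802e-01 -2.99254039e-01]
 [-3.36627545e-04  2.92918576e-01 -9.56137330e-01  3.26844576e-01]
 [ 0.00000000e+00  0.00000000e+00  0.00000000e+00  1.00000000e+00]]
```

View pics/w0.png

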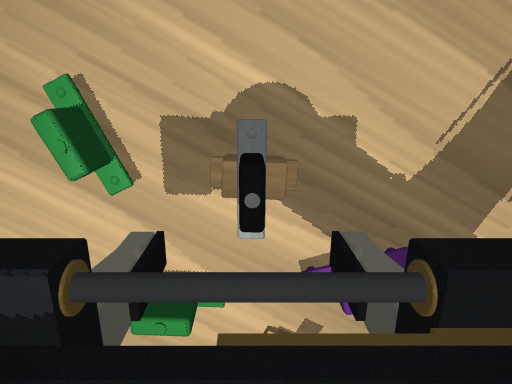

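The wrist view shows the grip at (252,193), lined up with the tool and centred between the fingers. Going down.

Request:
apply_moves([
  [1,0,0.0015,0.03,0,0,0],
  [1,0,0,0.03,0,0,0],
  [1,0,0,0.03,0,0,0],
  [1,0,0,0.02,0,0,0],
  [1,0,0,0.01,0,0,0],
  [1,0,0,0,0,0,0],
  [1,0,0,0,0,0,0],
  [0,0,0,0,0,0,0],
  [0,0,0,0,0,0,0],
  [0,0,0,0,0,0,0],
  [0,0,0,0,0,0,0],
  [0,0,0,0,0,0,0],
  [0,0,0,0,0,0,0],
  [0,0,0,0,0,0,0],
  [0,0,0,0,0,0,0],
], newtons=50)

```text
time_s: 2.82
tcp_pos: [0.4739, -0.2594, 0.0656]
eef_rot: [-180.0, 0.0, -151.8]
contact_force: [-0.4, -0.5, -0.1]
gripper_width: 0.0399
gripper_force: 0.0
```

Request:
apply_moves([
  [0,0,0,0,0,0,0],
  [0,0,0,0,0,0,0],
  [0,0,0,0,0,0,0],
  [0,0,0,0,0,0,0],
  [0,0,0,0,0,0,0],
  [0,0,0,0,0,0,0],
  [0,0,0,0,0,0,0],
  [0,0,0,0,0,0,0],
])

```text
time_s: 3.48
tcp_pos: [0.4738, -0.2593, 0.0655]
eef_rot: [180.0, -0.0, -151.8]
contact_force: [-1.1, 0.8, -0.5]
gripper_width: 0.0199
gripper_force: 50.0
```

Request:
apply_moves([
  [0,0,0,-0.02,0,0,0],
  [0,0,0,-0.035,0,0,0],
  [0,0,0,-0.035,0,0,0],
  [0,0,0,-0.035,0,0,0],
  [0,0,0,-0.035,0,0,0],
  [0,0,0,-0.035,0,0,0],
  [0,0,0,0,0,0,0],
])

```text
time_s: 4.07
tcp_pos: [0.4767, -0.2608, 0.268]
eef_rot: [-179.5, 0.4, -151.7]
contact_force: [1.2, -0.1, -1.3]
gripper_width: 0.0198
gripper_force: 50.0
```

Request:
apply_moves([
  [0,-0.018,0.0301,0,0,0,0],
  [0,-0.018,0.0301,0,0,0,0],
  [0,-0.018,0.0301,0,0,0,0],
  [0,-0.018,0.0301,0,0,0,0],
  [0,-0.018,0.0301,0,0,0,0],
  [0,-0.018,0.0301,0,0,0,0],
  [0,-0.018,0.0301,0,0,0,0],
  [0,-0.018,0.0301,0,0,0,0],
  [0,-0.018,0.0301,0,0,0,0],
  [0,-0.018,0.0301,0,0,0,0],
  [0,-0.018,0.0301,0,0,0,0],
  [0,-0.018,0.0301,0,0,0,0],
  [0,0,0,0,0,0,0],
])

```text
time_s: 5.15
tcp_pos: [0.494, 0.1658, 0.2597]
eef_rot: [180.0, 0.0, -151.6]
contact_force: [1.4, -1.1, -2.7]
gripper_width: 0.0197
gripper_force: 50.0
```

Request:
apply_moves([
  [0,0,0,0,0,0,0.0725],
  [0,0,0,0,0,0,0.0725],
  [0,0,0,0,0,0,0.0725],
  [0,0,0,0,0,0,0.0725],
  [0,0,0,0,0,0,0.0725],
  [0,0,0,0,0,0,0.0725],
  [0,0,0,0,0,0,0.0725],
  [0,0,0,0,0,0,0.0725],
  [0,0,0,0,0,0,0.0725],
  [0,0,0,0,0,0,0],
  [0,0,0,0,0,0,0],
  [0,0,0,0,0,0,0],
])

```text
time_s: 6.15
tcp_pos: [0.4935, 0.1609, 0.2602]
eef_rot: [-180.0, -0.0, 149.7]
contact_force: [0.4, 0.4, -3.0]
gripper_width: 0.0199
gripper_force: 50.0
```

```bash
python3 - <<'E'
from plant import *
from h import *
s=get_state(); print(s["tcp_pos"],s["eef_rot"],s["joints"],s["contact_force"],s["gripper_width"])
a=[]
for n in("side","wrist"):
    c=capture(n); np.savez(n+"1.npz",**c); a.append(c["frame"][:,:,::-1])
print(c["T"])
cv2.imwrite("pics/s1.png",cv2.resize(np.hstack(a),(800,300)))
E
```

```text
[0.49347522 0.16085816 0.26019142] [-1.79975438e+02 -1.69924469e-02  1.49680191e+02] [ 3.97356951e+01  5.21745253e+00 -1.74482010e+01 -8.22906030e-03
 -6.73632314e+01 -1.60052331e+02] [ 0.38059281  0.44587502 -3.0129519 ] 0.01985688895428553
[[ 5.05422938e-01  8.25220049e-01  2.52110143e-01  4.23978080e-01]
 [ 8.62871723e-01 -4.83439824e-01 -1.47439230e-01  2.00453567e-01]
 [ 2.10274416e-04  2.92057882e-01 -9.56400622e-01  4.00356321e-01]
 [ 0.00000000e+00  0.00000000e+00  0.00000000e+00  1.00000000e+00]]
```

View pics/s1.png

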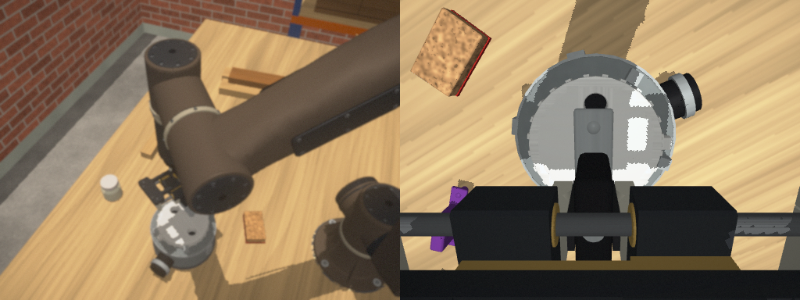

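The prongs are over the ring: the far hole shows at about (596,101), just past the plate end at (594,112). I'll measure that end of the plate and the hole in the wrist image.

```bash
python3 - <<'E'
from h import *
c=dict(np.load("wrist1.npz")); P=cloud(c); t=np.array([.4935,.1609,.2602]); y=np.radians(149.7)
x=np.array([np.cos(y),np.sin(y)]); yy=np.array([np.sin(y),-np.cos(y)])
hsv=cv2.cvtColor(c["frame"],cv2.COLOR_RGB2HSV)
loc=lambda p:(((p[...,:2]-t[:2])@x)*1000,((p[...,:2]-t[:2])@yy)*1000)
v,u=np.mgrid[:384,:512]
W=(abs(u-250)<60)&(v>100)&(v<200)
m=W&(P[...,2]>.225)&(P[...,2]<.245); a,b=loc(P[m]); print("plate n",m.sum(),"z",np.median(P[m][:,2]),"x",np.percentile(a,[1,99]),"y",np.percentile(b,[1,5,50,95,99]))
m=(abs(u-250)<40)&(v>105)&(v<145)&(hsv[...,2]<60)
for s,ce,l in blobs(m):
    q=np.array([ray(c,p[1],p[0],.128) for p in np.argwhere(l)]).astype(float); a,b=loc(q); print("hole",s,"x",a.min(),a.max(),"y",b.min(),b.max())
E
```

```text
plate n 2995 z 0.23567087397496617 x [26.40980486 56.85137813] y [-13.77346692 -12.6025079   -1.16949235  10.50601012  11.55460715]
hole [236 120  28  19 446] x 43.03601712171819 57.633233122750035 y -10.34050765188379 11.876452836260793
```

Request:
apply_moves([
  [0,0,0.0012,0.03,0,0,0],
  [0,0,0,0.03,0,0,0],
  [0,0,0,0.01,0,0,0],
  [0,0,0,0.005,0,0,0],
  [0,0,0,0.005,0,0,0],
  [0,0,0,0.005,0,0,0],
  [0,0,0,0.003,0,0,0],
  [0,0,0,0,0,0,0],
  [0,0,0,0,0,0,0],
])

```text
time_s: 7.0
tcp_pos: [0.4945, 0.1622, 0.1732]
eef_rot: [180.0, 0.0, 149.5]
contact_force: [-0.4, 0.2, -2.8]
gripper_width: 0.0197
gripper_force: 50.0
```

Request:
apply_moves([
  [0,0,0,0.004,0,0,0],
  [0,0,0,0.004,0,0,0],
  [0,0,0,0.003,0,0,0],
  [0,0,0,0.001,0,0,0],
  [0,0,0,0.001,0,0,0],
  [0,0,0,0,0,0,0],
  [0,0,0,0,0,0,0],
])

```text
time_s: 7.58
tcp_pos: [0.4943, 0.1621, 0.1596]
eef_rot: [180.0, 0.0, 149.5]
contact_force: [-0.9, -0.9, -3.6]
gripper_width: 0.0197
gripper_force: 50.0
```

Request:
apply_moves([
  [0,0,0,0.001,0,0,0],
  [0,0,0,0,0,0,0],
  [0,0,0,0,0,0,0],
])

```text
time_s: 7.83
tcp_pos: [0.4944, 0.1621, 0.1595]
eef_rot: [180.0, 0.0, 149.5]
contact_force: [-2.9, -0.5, 5.0]
gripper_width: 0.0197
gripper_force: 50.0
```

```bash
python3 - <<'E'
from plant import *
from h import *
s=get_state(); print(s["tcp_pos"],s["contact_force"],s["moment"])
a=[]
for n in("side","wrist"):
    c=capture(n); f=c["frame"][:,:,::-1]; 
    a.append(cv2.resize(f[230:370,160:300] if n=="side" else f[50:290,130:370],(400,400)))
cv2.imwrite("pics/s2.png",np.hstack(a))
E
```

```text
[0.49440987 0.1621278  0.15945502] [-2.88953999 -0.45282028  5.03353119] [-0.14756774  1.25268669 -0.01814522]
```

View pics/s2.png

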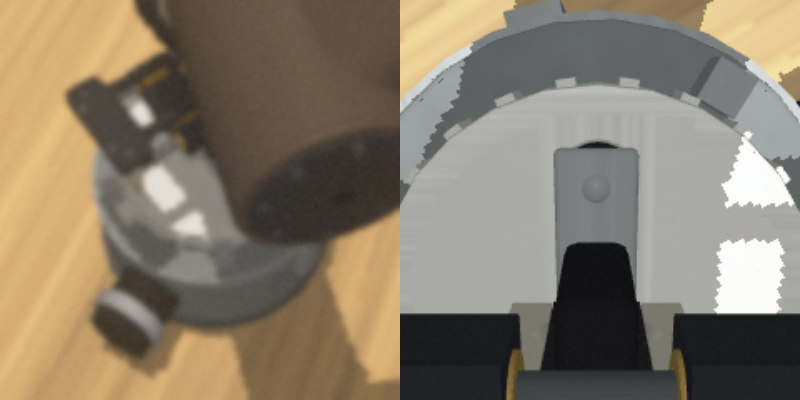

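The plate sits flat with the far hole's rim just showing past its end at (597,145), and the force is up about 8 N, so it is seated. Turning anticlockwise.

Request:
apply_moves([
  [0,0,0,-0.0005,0,0,-0.04],
  [0,0,0,0,0,0,-0.04],
  [0,0,0,0,0,0,-0.04],
  [0,0,0,0,0,0,-0.04],
  [0,0,0,0,0,0,-0.04],
  [0,0,0,0,0,0,-0.04],
  [0,0,0,0,0,0,-0.04],
  [0,0,0,0,0,0,-0.04],
  [0,0,0,0,0,0,-0.04],
  [0,0,0,0,0,0,-0.04],
  [0,0,0,0,0,0,-0.04],
  [0,0,0,0,0,0,-0.04],
  [0,0,0,0,0,0,0],
  [0,0,0,0,0,0,0],
])

```text
time_s: 9.1
tcp_pos: [0.4949, 0.1628, 0.1596]
eef_rot: [179.9, 0.1, -167.4]
contact_force: [0.1, 2.9, -0.5]
gripper_width: 0.0195
gripper_force: 50.0
```

```bash
python3 -c "
from plant import *
s=get_state(); print(s['tcp_pos'],s['eef_rot'],s['contact_force'],s['moment'])"
```

```text
[0.49493015 0.16275388 0.15955621] [ 1.79948765e+02  1.07383314e-01 -1.67422670e+02] [ 0.06422259  2.93064254 -0.47516178] [ 1.24705013 -0.12866402 -0.13312668]
```

Request:
apply_moves([
  [0,0,0,0,0,0,-0.022],
  [0,0,0,0,0,0,-0.022],
  [0,0,0,0,0,0,-0.022],
  [0,0,0,0,0,0,-0.022],
  [0,0,0,0,0,0,0],
  [0,0,0,0,0,0,0],
])

```text
time_s: 9.6
tcp_pos: [0.4949, 0.163, 0.1596]
eef_rot: [179.9, 0.1, -159.5]
contact_force: [-1.4, 5.8, -0.6]
gripper_width: 0.0197
gripper_force: 50.0
```

```bash
python3 -c "
from plant import *
s=get_state(); print(s['tcp_pos'],s['eef_rot'],s['contact_force'],s['moment'])"
```

```text
[0.49489679 0.16296311 0.15955842] [ 1.79940396e+02  1.23672046e-01 -1.59517945e+02] [-1.39201072  5.79680946 -0.63875657] [ 2.07951851  0.15178518 -0.1737272 ]
```

Request:
apply_moves([
  [0,0,0,0,0,0,-0.022],
  [0,0,0,0,0,0,-0.022],
  [0,0,0,0,0,0,-0.022],
  [0,0,0,0,0,0,0],
  [0,0,0,0,0,0,0],
])

```text
time_s: 10.02
tcp_pos: [0.4949, 0.163, 0.1596]
eef_rot: [180.0, 0.1, -153.6]
contact_force: [-0.6, 6.2, 0.1]
gripper_width: 0.0198
gripper_force: 50.0
```

```bash
python3 - <<'E'
from plant import *
from h import *
s=get_state(); print(s['tcp_pos'],s['eef_rot'],s['contact_force'],s['moment'])
c=capture("wrist"); cv2.imwrite("pics/w3.png",c["frame"][:,:,::-1])
E
```

```text
[0.49492443 0.16297413 0.15956741] [ 1.79955565e+02  1.32704939e-01 -1.53563110e+02] [-0.60355557  6.17362986  0.05414442] [ 2.07814259  0.17873944 -0.18519489]
```

View pics/w3.png

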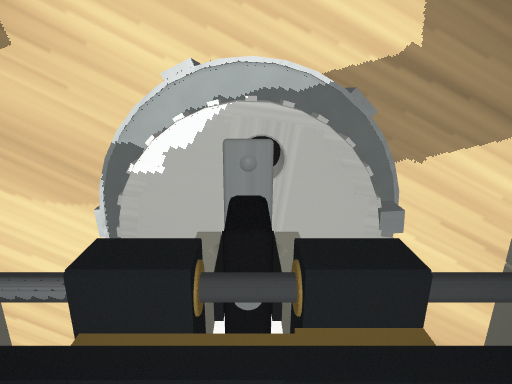

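The wrist view shows the hole at (265,152) trailing the plate at (248,160) by the play. The force still matches ring friction alone, so I'll go on to the stop.

Request:
apply_moves([
  [0,0,0,0,0,0,-0.022],
  [0,0,0,0,0,0,-0.022],
  [0,0,0,0,0,0,0],
  [0,0,0,0,0,0,0],
])

```text
time_s: 10.4
tcp_pos: [0.4947, 0.1634, 0.1596]
eef_rot: [179.9, 0.2, -149.7]
contact_force: [-2.2, 8.0, 2.2]
gripper_width: 0.0201
gripper_force: 50.7
```

```bash
python3 -c "
from plant import *
s=get_state(); print(s['tcp_pos'],s['eef_rot'],s['contact_force'],s['moment'])"
```

```text
[0.49471502 0.16336697 0.15955117] [ 1.79899346e+02  1.51316024e-01 -1.49728088e+02] [-2.2310263   8.01688226  2.22093555] [ 2.92133347  0.86029418 -1.2930542 ]
```

The turning moment jumped from 0.19 to 1.29 N m, so the tab is at the stop. I'll back off within the play, release, and retreat upwards.

Request:
apply_moves([
  [0,0,0,0,0,0,0.022],
  [0,0,0,0,0,0,0.022],
  [0,0,0,0,0,0,0.011],
  [0,0,0,0,0,0,0],
  [0,0,0,0,0,0,0],
  [0,0,0,0,0,0,0],
  [0.6,0,0,0,0,0,0],
  [0.6,0,0,0,0,0,0],
  [0.6,0,0,0,0,0,0],
  [0.6,0,0,0,0,0,0],
  [0.6,0,0,0,0,0,0],
  [0.6,0,0,0,0,0,0],
  [0.6,0,0,0,0,0,0],
  [0.6,0,0,0,0,0,0],
  [0.6,0,0,0,0,0,0],
  [0.6,0,0,0,0,0,0],
])

```text
time_s: 11.73
tcp_pos: [0.4942, 0.162, 0.1591]
eef_rot: [-180.0, 0.0, -154.5]
contact_force: [-0.3, 0.2, 0.4]
gripper_width: 0.0525
gripper_force: 0.0
```

Request:
apply_moves([
  [0.6,0,0,-0.01,0,0,0],
  [0.6,0,0,-0.02,0,0,0],
  [0.6,0,0,-0.03,0,0,0],
  [0.6,0,0,-0.03,0,0,0],
  [0.6,0,0,-0.03,0,0,0],
  [0.6,0,0,-0.03,0,0,0],
  [0.6,-0.03,-0.03,0,0,0,0],
  [0.6,-0.03,-0.03,0,0,0,0],
  [0.6,-0.03,-0.03,0,0,0,0],
  [0.6,-0.03,-0.03,0,0,0,0],
  [0.6,0,0,0,0,0,0],
  [0.6,0,0,0,0,0,0],
  [0.6,0,0,0,0,0,0],
])

```text
time_s: 12.82
tcp_pos: [0.6513, 0.1061, 0.3089]
eef_rot: [180.0, -0.1, -154.5]
contact_force: [-0.6, 0.7, 0.5]
gripper_width: 0.0527
gripper_force: 0.0
```

```bash
python3 - <<'E'
from plant import *
from h import *
s=get_state(); print(s['tcp_pos'],s['eef_rot'],s['contact_force'],s['gripper_width'],s["time_s"])
a=[]
for n in("top","wrist"):
    c=capture(n); np.savez(n+"4.npz",**c); f=c["frame"][:,:,::-1]
    a.append(cv2.resize(f[150:300,60:210],(400,400)) if n=="top" else cv2.resize(f,(400,300)))
a[1]=np.vstack([a[1],np.zeros((100,400,3),np.uint8)])
cv2.imwrite("pics/e4.png",np.hstack(a))
E
```

```text
[0.65128593 0.1061377  0.30890881] [ 1.79997468e+02 -5.60254362e-02 -1.54508908e+02] [-0.63275129  0.74448817  0.4503394 ] 0.05271001679032034 12.8167
```

View pics/e4.png

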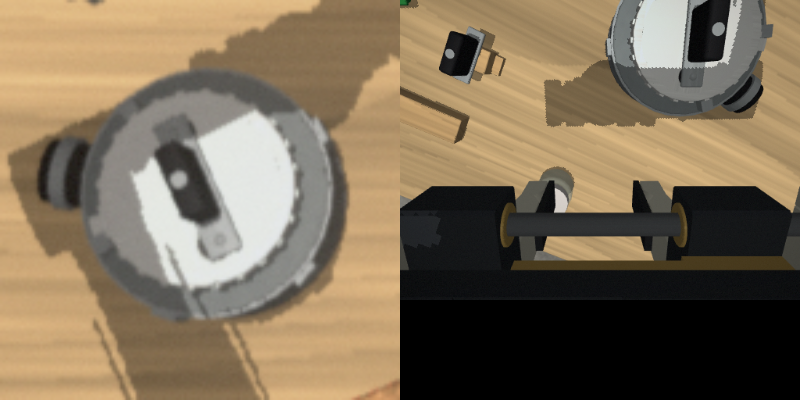

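The spanner stands in the ring at (190,185) in the left crop, and the narrow spanner is still on its block. One check of the height and centre, then I hand in.

```bash
python3 - <<'E'
from plant import *
from h import *
c=dict(np.load("top4.npz")); P=cloud(c)
r=np.hypot(P[...,0]-.4938,P[...,1]-.1613); g=(r<.06)
m=g&(P[...,2]>.175); q=P[m]; print("grip z",np.percentile(q[:,2],[50,90]),cv2.minAreaRect(q[q[:,2]>np.median(q[:,2])-.005][:,:2].astype(np.float32)*1000))
p=P[g&(P[...,2]>.1305)&(P[...,2]<.145)]; print("plate z",np.median(p[:,2]),len(p))
print(close_job())
E
```

```text
grip z [0.18288748 0.18516978] ((495.1436462402344, 159.45423889160156), (55.56846237182617, 20.373687744140625), 25.678485870361328)
plate z 0.1330909035695932 473
the job is handed in; nothing more can be done
None
```

The job is handed in: the wide spanner stands fully down in the lock ring's holes with the ring turned to its stop, the gripper is clear, and the narrow spanner is still on its block; the verdict was not shown.

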